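# Mount the wheel arbors in the taper fixture and cap them

### The arm

A 6-joint arm with a two-finger parallel gripper is mounted at the origin on the work surface. World frame = base frame: x ahead of the robot, y to its left, z up, the work surface at z = 0. Lengths are in m, angles in rad, forces in N, time in s.
With the tool pointing down it reaches from about 0.35 to 0.775 m from the base axis. Payload 5.5 kg.
Tool frame: the origin (TCP) lies where the fingers leave the gripper's body, on its centre line; the fingertips stand env.tip_reach ahead of it and the grasp point (between the pads) lies 54 mm ahead of it (env.tip_reach is the distance from the TCP to the fingertips, in m); z points along the fingers, y is the line along which they close (so a half turn about z gives the same grasp; the last joint's range is limited). The gripper opens to 85 mm and grips with 20 to 120 N. Pads are 22 mm wide; open, the fingers measure 114 mm over their backs; the gripper's body (76 mm by 85 mm) begins 54 mm behind the grasp point. The pads swing forward as they close: fully open they stand 13 mm farther back than shut.
Start: joints at [1.084, 0.313, 0.046, 1.304, 0, 1.431], TCP at [0.195, 0.541, 0.304] pointing down, gripper open.
Joint ranges: [-2.76, 2.76], [-0.86, 1.69], [-1.03, 1.26], [-2.2, 2.34], [-1.47, 1.5], [-3.14, 3.14]. Speed limits (rad/s): [2.57, 2.57, 3.14, 3.14, 3.14, 3.14].

### API

Orientations are given as a unit quaternion [w, x, y, z].
In Python, from workcell import status, optics, hand_in, env gives the robot as it stands.
- The arm moves only by the shell command python3 -m handwheel 'ROWS' [FORCE]. ROWS is a JSON object whose one key "deltas" holds a list of rows, each a list of 5 numbers: the opening, from -1 (shut) to 1 (fully open), then the shift along the tool's x, y, z in units of 40 mm (1.0 is 40 mm), then the turn about the tool's z in units of 10 degrees (1.0 is 10 degrees). In form: {"deltas": [[jaw, x, y, z, roll], ...]}. A call has 1 to 20 rows; each row shifts and turns the commanded pose from where the row before left it, along the tool's axes as they then stand; what a row does not reach is not made up. A row lasts 1/8 s, in which the tool goes at most 62.5 mm and 10.7 degrees, less where a joint would pass 70% of its speed; a pose out of reach is approached as far as the arm can. A call is refused whole if a number of a shift passes 1 or a number of a turn 1, either way. A call with a gripper value outside its range is refused whole. The fingers move at their own pace and stop on an object; FORCE is the grip in N (left out, the last holds). Time passes only in rows, so rows that do not move let the fingers close. It gives the time, the measured TCP pose, the force, the opening and the grip force at its end, in the units of the state.
- status.get_state(): the state, without advancing time (a new reading comes with each control period).
- optics.read_camera(name): name is "scene" or "top" or "wrist"; returns a dict with "frame" (400x640x3 uint8, red, green, blue), "depth" (400x640 float32, m along the optical axis (not along the pixel's ray), 0 where there is no reading), "vfov" (degrees; the focal length in pixels is half the picture's height over the tangent of half this angle, whatever the lens; pixels are square), "cx", "cy" (the principal point, pixels), "origin" and "attitude" of the camera in the world. Camera axes: x right, y down, z forward; pixel columns grow to the right and rows downward; lengths in m; the calibration is good to about 2 mm. A picture is of the moment at which its call begins.
- hand_in(): hands the job in; it is judged then, once.
The state is a dict: "clock": time; "joint_pos": joint angles; "qvel": joint speeds; "tau": joint torques, N m; "tcp_pos": TCP position; "orientation": TCP orientation; "wrist_force": force on the tool from outside, world axes, zero at the start; "ft_torque": the same for the moment, N m; "finger_gap": finger opening in m; "grip_force": force on a finger pad.
Only numpy, scipy, OpenCV 4.12 (cv2) and the standard library are available. Lean on these libraries where they do the work, as an engineer would, in place of code of your own. Each camera call takes 0.05 s, during which the arm holds its last target. There are 200 camera calls.

### The job

Stand every red wheel arbor from the rack in a taper socket of its own in the green fixture, and let go of it before it is driven. Tap each arbor home with the brass-headed drift, never with the fingers, until its socket locks flush with the block; put the drift back upright in its holder, and then press a yellow push nut straight down each arbor's shaft until it sits tight on the brass hub. Leave the other things on the bench alone.

Things in the scene. Friction and masses are not known exactly. Their poses are not given: they have to be found in the camera images.
- arbor1: red wheel arbor, one piece, 0.32 kg, upright in the rack at first. Origin on its axis at the flange's underside, z up. Below: tapered shank 45 mm long, 28 mm across at the flange, 18 at the tip. Above: flange 44 mm across to z 6 mm, red wheel 76 mm across z 6-26, brass hub 26 mm across z 26-36, plain shaft 16 mm across z 36-76, coned end to z 82 with a flat 9 mm tip
- arbor2: same as arbor1. Two or three of the three arbors are present. In the wooden rack (280 x 75 mm, top 65 mm above the table) the arbors stand in a row along its length, places 90 mm apart, origin level with the rack's top
- arbor3: same as arbor1 and arbor2
- seat1 (a point): point on the axis of taper socket 1 at the top face of the green fixture block, 70 mm above the table; z up, y along the row. Three sockets stand in a row 90 mm apart in the block (270 x 75 mm). An arbor set in loosely has its origin about 10 mm above this point (less what the bush is already down), and level with it when locked
- socket1 (a joint): travel of socket 1's steel taper bush, m: 0 = its rim (42 mm across) 10 mm proud of the block, 0.010 = rim flush, locked; starts at 0 to 0.0015. Takes about 10 N to move, plus 5 N for each 10 mm/s of speed, so a tap drives it a few mm; stays where left, not moved by an arbor's weight. Tapered hole 29 mm across at the rim, 50 mm deep: a shank let in centres itself, flange resting on the rim
- seat2 (a point): the same point for taper socket 2
- socket2 (a joint): the same for taper socket 2
- seat3 (a point): the same point for taper socket 3
- socket3 (a joint): the same for taper socket 3
- nut1: yellow eight-sided push nut, 56 mm across flats, 61 over corners, 24 mm tall, 84 g, lying right way up on the black mat (level with the table). Origin at the centre of its underside, z up; flats face 22.5, 67.5, 112.5 .. degrees from its x. Bore 20 mm; four sprung teeth 17 mm above the underside grip a 16 mm shaft: 6 to 8 N to press down, and it does not slide back up
- nut2: same as nut1. There are always three nuts; with two arbors one is spare. Fully down, a nut's underside rests on the brass hub, about 35 mm above the arbor's origin, and the shaft stands 23 mm out of its top
- nut3: same as nut1 and nut2
- drift: the tapping drift, standing upright in its blue holder: brass head 40 mm across from its foot to 45 mm up, wooden handle 25 mm across from 45 to 120 mm, black knob 30 mm across to 130 mm; 0.35 kg. Origin at the centre of the flat foot, z up along it. The foot is the face to tap with
- holder_in (a point): centre of the inner floor of the drift's round blue holder, 6 mm above the table; its opening is 50 mm across, its rim 32 mm above the table, 64 mm across outside; z up
- glue: bystander: white bottle with a red cap, 42 mm across, 120 mm tall; origin at its underside
- tin: bystander: small blue tin, 40 mm across, 45 mm tall; origin at its underside
- roller: bystander: steel roller standing on end, 36 mm across, 30 mm tall; origin at its underside
- screwdriver: bystander: screwdriver lying flat, along its own x; origin at its underside
Things that resemble listed ones, but are neither listed nor needed, are in the scene too. Leave any orange or purple look-alike of the nut3 alone.

How it is judged:
By the outcome, as a careful person would: the job done as asked, in the order asked, and still so for the second after the job is handed in, with the robot touching nothing.
Of arbor1, arbor2, arbor3 only 2 to 3 are there at a start; the rules pass over those that are not, and their reading is None.
At some moment in a run one of nut1, nut2, nut3 may be knocked a few centimetres aside while the robot is not near it.
It also fails if it takes over 210 s, if anything falls off the work surface, if the arm or the gripper's body presses on something with over 40 N, if the wrist force passes 120 N, or if a joint passes its speed limit or range.

## Working session

There is one attempt and no reset: what is moved stays moved. The work goes in short steps, Python scripts to look and compute and a shell command to move; the robot and the scene stay as the last step left them, time stands still between calls to the robot, and variables do not carry over. Pictures are saved under pics/ and viewed, at most 14 in all, crops included, and the job is handed in when it is done.

```bash
ls; mkdir -p pics
cat > h.py <<'E'
import numpy as np, cv2
from workcell import status, optics, env
from scipy.spatial.transform import Rotation as R
def cam(n):
    c=optics.read_camera(n); q=np.array(c["attitude"]); 
    c["R"]=R.from_quat(q[[1,2,3,0]]).as_matrix() if q.shape==(4,) else q.reshape(3,3)
    c["f"]=200/np.tan(np.radians(c["vfov"])/2); c["o"]=np.array(c["origin"]); return c
def ray(c,u,v,z):
    d=c["R"]@np.array([(u-c["cx"])/c["f"],(v-c["cy"])/c["f"],1]); return c["o"]+d*(z-c["o"][2])/d[2]
def cloud(c):
    v,u=np.mgrid[0:400,0:640]; d=c["depth"]
    p=np.stack([(u-c["cx"])/c["f"]*d,(v-c["cy"])/c["f"]*d,d],-1)@c["R"].T+c["o"]; p[d==0]=np.nan; return p
def save(c,n,s=1): cv2.imwrite("pics/"+n+".png",cv2.resize(c["frame"][...,::-1],None,fx=s,fy=s) if s!=1 else c["frame"][...,::-1])
E
python3 - <<'E'
from h import *
for n in ["top","scene"]:
    c=cam(n); save(c,n); print(n,c["o"],c["R"].round(3).tolist(),c["f"],c["cx"],c["cy"]); np.save(n+".npy",cloud(c))
s=status.get_state(); print(s, env.tip_reach)
E
```

```text
pics
top [0.42176703 0.05402367 1.35361399] [[0.009, -0.991, 0.137], [-1.0, -0.007, 0.014], [-0.012, -0.137, -0.99]] 483.87849313764474 322.24789510235297 194.91160688205653
scene [1.07230104 0.10425454 0.90866944] [[-0.09, 0.849, -0.521], [0.996, 0.081, -0.04], [0.008, -0.522, -0.853]] 381.6749132231926 323.94881057789945 200.8544900714158
{'clock': 0.1, 'joint_pos': array([1.08438293e+00, 3.13951863e-01, 4.50957251e-02, 1.30361551e+00,
       1.55014260e-05, 1.43117185e+00]), 'qvel': array([ 0.00088103, -0.00217013,  0.00288165,  0.00095082, -0.00042618,
       -0.0023076 ]), 'tau': array([ 4.67684833e-03, -4.81724381e+01,  2.99243599e+01,  1.27127400e-02,
       -1.23067621e-04,  5.69998150e-06]), 'tcp_pos': array([0.19528952, 0.5404598 , 0.30308412]), 'orientation': array([-2.65316888e-04,  1.72526844e-01,  9.85004460e-01, -7.94570727e-04]), 'wrist_force': array([ 0.3610299 , -0.44774823, -1.33639172]), 'ft_torque': array([ 0.00856517,  0.00971681, -0.016337  ]), 'grip_force': 0.0, 'finger_gap': 0.08516778000226996} 0.0726
```

View pics/top.png

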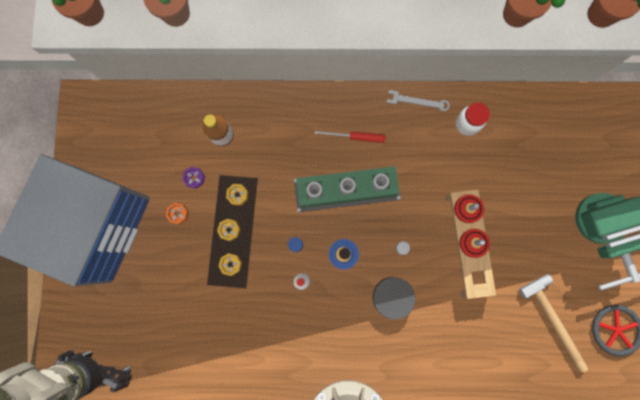

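View pics/scene.png

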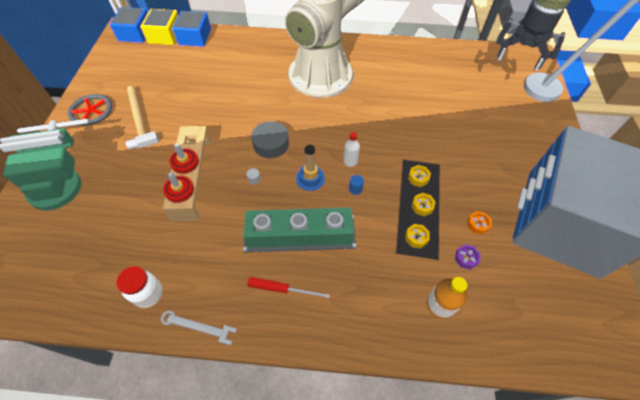

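The top view shows two arbors at about (469,209) and (474,243), and three sockets at (314,190), (347,185) and (381,181). The yellow nuts are at (237,195), (229,230) and (230,265), the drift at (344,254). The orange (176,213) and purple (194,177) look-alikes stand off the mat.

```bash
cat > meas.py <<'E'
from h import *
def circ(p):  # algebraic circle fit / bbox centre of xy pts
    (x,y),r=cv2.minEnclosingCircle(p[:,:2].astype(np.float32)); return np.array([x,y]),r
def blobs(c,mask,z0,z1,amin=20):
    P=cloud(c); m=mask&(P[...,2]>z0)&(P[...,2]<z1)&(P[...,0]>.25)&(P[...,0]<.85)
    n,l,s,ce=cv2.connectedComponentsWithStats(m.astype(np.uint8),connectivity=8); out=[]
    for i in range(1,n):
        if s[i,4]>=amin:
            p=P[l==i]; o,r=circ(p); out.append((s[i,4],ce[i].round(0),o.round(4),round(float(r),4),p.mean(0).round(4),np.percentile(p[:,2],[5,50,95]).round(4)))
    return out
if __name__=="__main__":
  for n in ["top","scene"]:
    c=cam(n); h=cv2.cvtColor(c["frame"],cv2.COLOR_RGB2HSV).astype(int); H,S,V=h[...,0],h[...,1],h[...,2]
    red=((H<8)|(H>172))&(S>150); yel=(H>18)&(H<35)&(S>140)&(V>120); gry=(S<70); brn=(S<999)
    for nm,m,a,b in [("wheel",red,.08,.1),("nut",yel,.015,.035),("rim",gry,.072,.09),("shaft",brn,.118,.16),("greentop",(H>55)&(H<90)&(S>80),.06,.08),("holder",(H>95)&(H<125)&(S>120),.02,.06)]:
        for o in blobs(c,m,a,b): print(n,nm,*o)
E
python3 meas.py
```

```text
top wheel 37 [471. 120.] [ 0.8017 -0.3238] 0.0179 [ 0.8012 -0.3239  0.0972] [0.0928 0.0979 0.0997]
top wheel 528 [469. 208.] [ 0.5649 -0.3144] 0.0386 [ 0.5634 -0.3112  0.0924] [0.0873 0.0925 0.0968]
top wheel 542 [474. 243.] [ 0.4758 -0.3251] 0.038 [ 0.4744 -0.3222  0.0926] [0.0872 0.0927 0.097 ]
top nut 174 [236. 193.] [0.608  0.3107] 0.0293 [0.6086 0.3115 0.0237] [0.0159 0.0241 0.0291]
top nut 177 [228. 229.] [0.509  0.3309] 0.0298 [0.5096 0.3313 0.0234] [0.0165 0.0237 0.0292]
top nut 181 [229. 264.] [0.415  0.3237] 0.0302 [0.4138 0.3243 0.0235] [0.016  0.0242 0.029 ]
top rim 93 [469. 122.] [ 0.8143 -0.3391] 0.0338 [ 0.8016 -0.3255  0.0774] [0.0728 0.077  0.0843]
top rim 127 [381. 180.] [ 0.6392 -0.0868] 0.0235 [ 0.639  -0.0856  0.0799] [0.0733 0.0802 0.0854]
top rim 129 [348. 185.] [0.6263 0.0041] 0.0245 [0.6254 0.0044 0.0798] [0.073  0.0806 0.0848]
top rim 119 [314. 188.] [0.6162 0.0924] 0.0238 [0.6156 0.0931 0.0792] [0.0743 0.0794 0.0841]
top rim 192 [122. 239.] [0.478  0.6014] 0.036 [0.4761 0.5971 0.0822] [0.0765 0.0823 0.0877]
top rim 22 [629. 274.] [ 0.3957 -0.7167] 0.0158 [ 
[... 3647 characters left out ...]
 0.1495]
scene shaft 309 [456. 287.] [0.7822 0.3616] 0.0187 [0.786  0.3595 0.1413] [0.1199 0.1495 0.153 ]
scene greentop 265 [ 40. 187.] [ 0.5815 -0.6677] 0.056 [ 0.5893 -0.6769  0.0727] [0.0617 0.0743 0.0798]
scene greentop 2035 [298. 224.] [0.6297 0.0067] 0.1364 [0.6333 0.0066 0.0705] [0.065  0.071  0.0733]
scene holder 30 [532. 173.] [0.3983 0.6362] 0.022 [0.397  0.6357 0.0431] [0.0301 0.0453 0.0531]
scene holder 108 [309. 178.] [0.4485 0.0128] 0.0315 [0.4636 0.0136 0.0294] [0.0209 0.0312 0.0347]
scene holder 170 [356. 183.] [0.4712 0.1446] 0.0201 [0.4775 0.1452 0.0412] [0.0238 0.0449 0.0482]
scene holder 127 [520. 221.] [0.5432 0.5792] 0.0532 [0.5557 0.5741 0.0412] [0.0262 0.0441 0.055 ]
```

```bash
cat > to.py <<'E'
# python3 to.py x y z : shift needed, tool axes, 40 mm units
import sys; from h import *
s=status.get_state(); q=s["orientation"]; M=R.from_quat(q[[1,2,3,0]]).as_matrix()
print("t",s["clock"],"tcp",s["tcp_pos"].round(4),"yaw_y",np.degrees(np.arctan2(M[1,1],M[0,1])).round(2),"tilt",M[:,2].round(4)[:2],"F",s["wrist_force"].round(1),"gap",round(s["finger_gap"],4),"grip",round(s["grip_force"],1))
if len(sys.argv)>3: print("units",(M.T@(np.array(sys.argv[1:4],float)-s["tcp_pos"])/.04).round(3))
E
python3 -m handwheel '{"deltas":[[1,0,0,0,-1],[1,0,0,0,-1],[1,-0.45,-1,0,0],[1,-0.45,-1,0,0],[1,-0.45,-1,0,0],[1,-0.45,-1,0,0],[1,-0.45,-1,0,0],[1,-0.45,-1,0,0],[1,-0.45,-1,0,0],[1,-0.45,-1,0,0],[1,-0.45,-1,0,0],[1,-0.45,-1,0,0],[1,-0.45,-1,0,0],[1,-0.45,-1,0,0],[1,-0.45,-1,0,0],[1,-0.45,-1,0,0],[1,-0.45,-1,0,0],[1,-0.45,-1,0,0],[1,-0.45,-1,0,0],[1,-0.45,-1,0,0]]}' 60; python3 to.py 0.566 -0.313 0.28
```

```text
clock: 2.7
tcp_pos: [0.5214, -0.1799, 0.3037]
orientation: [-0.0, -0.001, 1.0, 0.0]
wrist_force: [0.3, -0.3, 0.5]
finger_gap: 0.0855
grip_force: 0.0
t 2.7 tcp [ 0.5214 -0.1799  0.3037] yaw_y 90.12 tilt [-0.0002  0.0003] F [ 0.3 -0.3  0.5] gap 0.0855 grip 0.0
units [-1.107 -3.331  0.591]
```

```bash
python3 -m handwheel '{"deltas":[[1,-0.28,-0.83,0.15,0],[1,-0.28,-0.83,0.15,0],[1,-0.28,-0.83,0.15,0],[1,-0.27,-0.84,0.14,0],[1,0,0,0,0],[1,0,0,0,0]]}' ; python3 to.py 0.566 -0.313 0.179
python3 - <<'E'
from meas import *
c=cam("wrist"); save(c,"w1"); print(c["o"],c["R"].round(3).tolist(),c["f"])
h=cv2.cvtColor(c["frame"],cv2.COLOR_RGB2HSV).astype(int); H,S=h[...,0],h[...,1]
for o in blobs(c,((H<8)|(H>172))&(S>150),.08,.1,200)+blobs(c,S<999,.118,.155,60): print(*o)
E
```

```text
clock: 3.45
tcp_pos: [0.5655, -0.3111, 0.2799]
orientation: [-0.0, -0.001, 1.0, 0.001]
wrist_force: [0.4, 0.4, -0.1]
finger_gap: 0.0855
grip_force: 0.0
t 3.45 tcp [ 0.5655 -0.3111  0.2799] yaw_y 90.12 tilt [-0.0009  0.0011] F [ 0.4  0.4 -0.1] gap 0.0855 grip 0.0
units [-0.015 -0.049  2.522]
[ 0.49820272 -0.31153509  0.3500603 ] [[-0.001, 0.965, 0.263], [1.0, 0.001, 0.002], [0.001, 0.263, -0.965]] 359.65215424826704
3539 [297.  66.] [ 0.4749 -0.3248] 0.0376 [ 0.4741 -0.3244  0.091 ] [0.0897 0.091  0.0923]
3410 [297.  67.] [ 0.475  -0.3249] 0.0263 [ 0.4749 -0.3246  0.0911] [0.09   0.0911 0.0924]
2890 [313. 189.] [ 0.5645 -0.3137] 0.0375 [ 0.5601 -0.3135  0.0908] [0.0893 0.091  0.0922]
2335 [313. 191.] [ 0.5652 -0.3134] 0.0266 [ 0.5611 -0.3136  0.0911] [0.0901 0.0911 0.0923]
772 [292.  60.] [ 0.4754 -0.3248] 0.0079 [ 0.4759 -0.3244  0.1435] [0.1304 0.1448 0.1478]
708 [312. 213.] [ 0.565  -0.3137] 0.0081 [ 0.5623 -0.3137  0.1404] [0.1223 0.1433 0.1477]
```

View pics/w1.png

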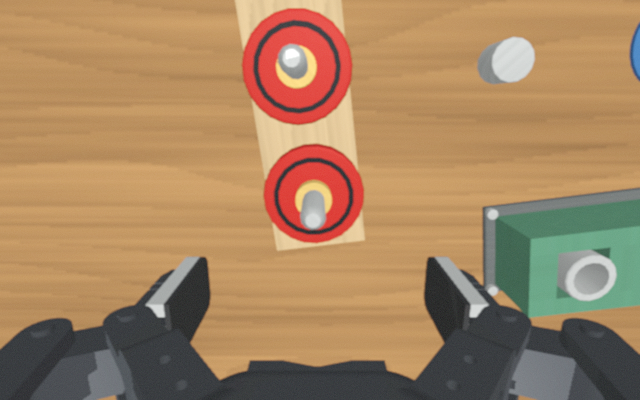

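The wrist view shows arbor A's shaft tip at (313,215) and arbor B's at (292,58). Ray-cast positions agree with the top view. Descending to grip A's shaft.

```bash
python3 -m handwheel '{"deltas":[[0.2,0.01,-0.065,0.6,0],[0.2,0,0,0.6,0],[0.2,0,0,0.6,0],[0.2,0,0,0.5,0],[0.2,0,0,0.22,0],[0.2,0,0,0,0],[-1,0,0,0,0],[-1,0,0,0,0],[-1,0,0,0,0],[-1,0,0,0,0],[-1,0,0,0,0]]}' 60; python3 to.py 0.638 -0.0845 0.27
```

```text
clock: 4.88
tcp_pos: [0.5659, -0.3143, 0.1806]
orientation: [0.001, -0.001, 1.0, -0.0]
wrist_force: [0.1, 1.3, 6.1]
finger_gap: 0.0145
grip_force: 58.6
t 4.875 tcp [ 0.5659 -0.3143  0.1806] yaw_y 90.13 tilt [ 0.0017 -0.0007] F [0.1 1.3 6.1] gap 0.0145 grip 58.6
units [-1.821  5.74  -2.237]
```

```bash
python3 -m handwheel '{"deltas":[[-1,0,0,-0.4,0],[-1,0,0,-0.6,0],[-1,0,0,-0.6,0],[-1,0,0,-0.65,0],[-1,-0.26,0.82,0,0],[-1,-0.26,0.82,0,0],[-1,-0.26,0.82,0,0],[-1,-0.26,0.82,0,0],[-1,-0.26,0.82,0,0],[-1,-0.26,0.82,0,0],[-1,-0.26,0.82,0,0],[-1,0,0,0,0],[-1,0,0,0,0],[-1,0,0,0,0]]}'; python3 to.py 0.638 -0.0845 0.27
python3 - <<'E'
from meas import *
c=cam("wrist"); save(c,"w2")
h=cv2.cvtColor(c["frame"],cv2.COLOR_RGB2HSV).astype(int); H,S=h[...,0],h[...,1]
for o in blobs(c,S<70,.074,.09,60): print(*o)
E
```

```text
clock: 6.62
tcp_pos: [0.6374, -0.0854, 0.2695]
orientation: [-0.0, -0.0, 1.0, -0.0]
wrist_force: [-0.1, -0.2, -4.4]
finger_gap: 0.0147
grip_force: 59.0
t 6.625 tcp [ 0.6374 -0.0854  0.2695] yaw_y 90.05 tilt [-0.0004 -0.0002] F [-0.1 -0.2 -4.4] gap 0.0147 grip 59.0
units [-0.015  0.023 -0.013]
1657 [561. 165.] [0.6143 0.0939] 0.0214 [0.6137 0.0933 0.0781] [0.0749 0.0785 0.0798]
1532 [439. 180.] [0.6258 0.0048] 0.0212 [0.6253 0.0047 0.0794] [0.0753 0.0798 0.081 ]
529 [ 26. 367.] [ 0.7938 -0.3404] 0.0216 [ 0.7897 -0.3364  0.0781] [0.0743 0.0776 0.0835]
```

View pics/w2.png

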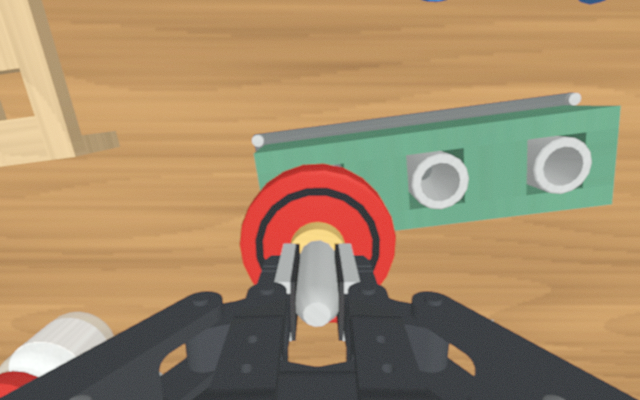

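The wheel is held level at (318,240) over socket 3; sockets 2 and 1 show at (439,180) and (561,165).

```bash
python3 -m handwheel '{"deltas":[[-1,-0.015,0.027,0,0],[-1,0,0,0.4,0],[-1,0,0,0.4,0],[-1,0,0,0.4,0],[-1,0,0,0.3,0],[-1,0,0,0.2,0],[-1,0,0,0.08,0],[-1,0,0,0,0],[-1,0,0,0,0]]}'; python3 to.py 0.6373 -0.0843 0.197
```

```text
clock: 7.8
tcp_pos: [0.6385, -0.0833, 0.1989]
orientation: [0.0, -0.001, 1.0, 0.0]
wrist_force: [-0.2, -0.4, -2.8]
finger_gap: 0.0145
grip_force: 59.0
t 7.8 tcp [ 0.6385 -0.0833  0.1989] yaw_y 90.13 tilt [0.0009 0.    ] F [-0.2 -0.4 -2.8] gap 0.0145 grip 59.0
units [ 0.031 -0.024  0.047]
```

```bash
python3 -m handwheel '{"deltas":[[-1,0,0,0.05,0],[-1,0,0,0,0],[-0.4,0,0,0,0],[0.1,0,0,0,0],[0.1,0,0,0,0],[0.1,0,0,-0.4,0],[0.1,0,0,-0.8,0],[0.1,0,0,-0.8,0],[0.1,0,0,-0.2,0],[0.1,0,0,0,0],[0.1,0,0,0,0]]}'; python3 to.py 0.475 -0.3248 0.279
python3 - <<'E'
from meas import *
c=cam("scene"); save(c,"s2")
c=cam("wrist")
h=cv2.cvtColor(c["frame"],cv2.COLOR_RGB2HSV).astype(int); H,S=h[...,0],h[...,1]
for o in blobs(c,((H<8)|(H>172))&(S>150),.085,.125,200)+blobs(c,S<999,.13,.18,60): print(*o)
E
```

```text
clock: 9.18
tcp_pos: [0.6377, -0.0832, 0.2829]
orientation: [-0.001, -0.001, 1.0, 0.0]
wrist_force: [-0.1, 0.4, -0.7]
finger_gap: 0.0467
grip_force: 0.0
t 9.175 tcp [ 0.6377 -0.0832  0.2829] yaw_y 90.13 tilt [-0.0022  0.0007] F [-0.1  0.4 -0.7] gap 0.0467 grip 0.0
units [ 4.082 -6.031  0.101]
3155 [316. 194.] [ 0.6372 -0.0834] 0.0377 [ 0.6327 -0.0835  0.1055] [0.1039 0.1056 0.1068]
2497 [316. 195.] [ 0.6374 -0.0834] 0.0265 [ 0.6331 -0.0835  0.1058] [0.1047 0.1058 0.1069]
453 [ 13. 371.] [ 0.7907 -0.3435] 0.0149 [ 0.7897 -0.3408  0.0958] [0.0879 0.0972 0.1007]
819 [316. 218.] [ 0.6372 -0.0835] 0.0082 [ 0.6345 -0.0837  0.1541] [0.1346 0.1578 0.1623]
```

```bash
python3 -m handwheel '{"deltas":[[0.2,0.51,-0.754,0,0],[0.2,0.51,-0.754,0,0],[0.2,0.51,-0.754,0,0],[0.2,0.51,-0.754,0,0],[0.2,0.51,-0.754,0,0],[0.2,0.51,-0.754,0,0],[0.2,0.51,-0.754,0,0],[0.2,0.51,-0.754,0,0],[0.2,0,0,0.1,0],[0.2,0,0,0,0]]}'; python3 to.py 0.475 -0.3248 0.179
python3 - <<'E'
from meas import *
c=cam("wrist")
for o in blobs(c,c["depth"]>0,.118,.155,60): print(*o)
E
```

```text
clock: 10.52
tcp_pos: [0.4753, -0.3245, 0.2792]
orientation: [-0.001, -0.001, 1.0, 0.001]
wrist_force: [0.4, 0.1, -0.3]
finger_gap: 0.0512
grip_force: 0.0
t 10.525 tcp [ 0.4753 -0.3245  0.2792] yaw_y 90.11 tilt [-0.0012  0.0018] F [ 0.4  0.1 -0.3] gap 0.0512 grip 0.0
units [ 0.005 -0.013  2.505]
715 [316. 213.] [ 0.4752 -0.325 ] 0.0083 [ 0.4722 -0.325   0.1403] [0.1219 0.1432 0.1477]
```

```bash
python3 -m handwheel '{"deltas":[[0.2,0.005,-0.013,0.6,0],[0.2,0,0,0.6,0],[0.2,0,0,0.6,0],[0.2,0,0,0.5,0],[0.2,0,0,0.2,0],[0.2,0,0,0,0],[-1,0,0,0,0],[-1,0,0,0,0],[-1,0,0,0,0],[-1,0,0,0,0],[-1,0,0,-0.4,0],[-1,0,0,-0.6,0],[-1,0,0,-0.6,0],[-1,0,0,-0.65,0],[-1,0,0,0,0]]}' 60; python3 to.py 0.6143 0.0939 0.27
```

```text
clock: 12.45
tcp_pos: [0.4761, -0.3263, 0.2725]
orientation: [0.001, -0.001, 1.0, -0.001]
wrist_force: [0.2, -0.3, -3.7]
finger_gap: 0.0146
grip_force: 58.8
t 12.45 tcp [ 0.4761 -0.3263  0.2725] yaw_y 90.12 tilt [ 0.0028 -0.0028] F [ 0.2 -0.3 -3.7] gap 0.0146 grip 58.8
units [-3.477 10.498  0.043]
```

```bash
python3 -m handwheel '{"deltas":[[-1,-0.29,0.87,0,0],[-1,-0.29,0.87,0,0],[-1,-0.29,0.87,0,0],[-1,-0.29,0.87,0,0],[-1,-0.29,0.87,0,0],[-1,-0.29,0.87,0,0],[-1,-0.29,0.87,0,0],[-1,-0.29,0.87,0,0],[-1,-0.29,0.87,0,0],[-1,-0.29,0.87,0,0],[-1,-0.29,0.87,0,0],[-1,-0.29,0.87,0,0],[-1,0,0,0,0],[-1,0,0,0,0]]}'; python3 to.py 0.6143 0.0939 0.27
```

```text
clock: 14.2
tcp_pos: [0.613, 0.0922, 0.2689]
orientation: [-0.001, -0.001, 1.0, -0.0]
wrist_force: [0.4, -0.0, -3.9]
finger_gap: 0.0147
grip_force: 59.2
t 14.2 tcp [0.613  0.0922 0.2689] yaw_y 90.14 tilt [-0.0024 -0.0006] F [ 0.4 -0.  -3.9] gap 0.0147 grip 59.2
units [-0.032  0.043 -0.027]
```

```bash
python3 -m handwheel '{"deltas":[[-1,-0.03,0.04,0,0],[-1,0,0,0.4,0],[-1,0,0,0.4,0],[-1,0,0,0.4,0],[-1,0,0,0.3,0],[-1,0,0,0.2,0],[-1,0,0,0.1,0],[-1,0,0,0.03,0],[-1,0,0,0,0],[-0.4,0,0,0,0],[0.1,0,0,0,0],[0.1,0,0,0,0],[0.1,0,0,-0.4,0],[0.1,0,0,-0.8,0],[0.1,0,0,-0.8,0],[0.1,0,0,-0.2,0],[0.1,0,0,0,0]]}'
python3 - <<'E'
from meas import *
c=cam("wrist")
h=cv2.cvtColor(c["frame"],cv2.COLOR_RGB2HSV).astype(int); H,S=h[...,0],h[...,1]
for o in blobs(c,((H<8)|(H>172))&(S>150),.085,.125,200)+blobs(c,S<999,.13,.18,60): print(*o)
c=cam("top"); save(c,"t2")
for o in blobs(c,S<999,.118,.15,60): print(*o)
E
python3 to.py 0.4445 0.014 0.25
```

```text
clock: 16.32
tcp_pos: [0.6151, 0.094, 0.2858]
orientation: [0.001, -0.001, 1.0, 0.0]
wrist_force: [-0.3, 0.2, 0.2]
finger_gap: 0.0473
grip_force: 0.0
3058 [317. 190.] [0.6139 0.094 ] 0.0377 [0.6093 0.0943 0.1042] [0.1026 0.1043 0.1055]
2428 [317. 192.] [0.6143 0.0942] 0.0266 [0.61   0.0942 0.1045] [0.1034 0.1045 0.1056]
3691 [ 92. 217.] [ 0.6371 -0.0823] 0.0381 [ 0.6297 -0.0713  0.1033] [0.0926 0.1052 0.1067]
2202 [ 80. 225.] [ 0.6369 -0.0836] 0.0273 [ 0.6349 -0.0797  0.1058] [0.1047 0.1058 0.1069]
770 [317. 214.] [0.6143 0.094 ] 0.0084 [0.6113 0.0942 0.1534] [0.1348 0.1564 0.161 ]
1372 [ 35. 249.] [ 0.6368 -0.0825] 0.0083 [ 0.6352 -0.0794  0.1499] [0.1326 0.152  0.1619]
99 [213. 124.] [0.7776 0.3592] 0.0188 [0.7751 0.3561 0.1336] [0.1189 0.1307 0.149 ]
707 [112. 237.] [0.482  0.6088] 0.1293 [0.4783 0.6016 0.1345] [0.1203 0.1339 0.1467]
1400 [616. 217.] [ 0.5408 -0.6797] 0.0768 [ 0.5415 -0.6686  0.1313] [0.1247 0.1315 0.1361]
423 [621. 248.] [ 0.4689 -0.675 ] 0.0451 [ 0.4619 -0.6704  0.1397] [0.1261 0.1411 0.1454]
t 16.425 tcp [0.6144 0.094  0.284 ] yaw_y 90.13 tilt [-0.0018  0.    ] F [ 0.1 -0.  -0.7] gap 0.0467 grip 0.0
units [ 4.25  -1.99   0.856]
```

```bash
python3 -m handwheel '{"deltas":[[0.3,0.85,-0.4,0,0],[0.3,0.85,-0.4,0,0],[0.3,0.85,-0.4,0,0],[0.3,0.85,-0.4,0,0],[0.3,0.85,-0.39,0,0],[0.3,0,0,0.2,0],[0.3,0,0,0.2,0],[0.3,0,0,0,0]]}'
python3 - <<'E'
from meas import *
c=cam("wrist"); save(c,"w3")
for o in blobs(c,c["depth"]>0,.126,.145,60)+blobs(c,c["depth"]>0,.027,.038,60): print(*o)
E
python3 to.py 0.4445 0.014 0.150
```

```text
clock: 17.42
tcp_pos: [0.4452, 0.0143, 0.2678]
orientation: [-0.001, -0.001, 1.0, 0.0]
wrist_force: [0.7, -0.1, 0.5]
finger_gap: 0.0556
grip_force: 0.0
1888 [317. 217.] [0.4438 0.0146] 0.015 [0.4426 0.0146 0.1357] [0.1333 0.1359 0.137 ]
429 [206.  61.] [ 0.3419 -0.09  ] 0.0439 [ 0.3459 -0.0743  0.0327] [0.0275 0.0327 0.0375]
193 [432.  96.] [0.3717 0.1173] 0.0194 [0.3721 0.1081 0.0324] [0.0273 0.0328 0.0375]
1267 [315. 173.] [0.4447 0.0129] 0.0319 [0.4361 0.0124 0.0318] [0.0299 0.0319 0.0331]
66 [317. 163.] [0.4333 0.014 ] 0.0168 [0.427  0.0148 0.033 ] [0.0278 0.0333 0.0372]
1234 [135. 201.] [ 0.4624 -0.1478] 0.0183 [ 0.4619 -0.147   0.0299] [0.0286 0.03   0.0311]
228 [451. 200.] [0.4663 0.1415] 0.0194 [0.4598 0.1321 0.0326] [0.0275 0.0326 0.0377]
1038 [313. 327.] [0.5879 0.0109] 0.0756 [0.5873 0.0111 0.0326] [0.0276 0.0326 0.0375]
256 [ 20. 337.] [ 0.6027 -0.2835] 0.0145 [ 0.5992 -0.2765  0.0323] [0.0275 0.0323 0.0372]
t 17.475 tcp [0.4455 0.0143 0.2682] yaw_y 90.17 tilt [-0.0014  0.0004] F [ 1.1 -0.2  0.7] gap 0.0557 grip 0.0
units [ 0.02  -0.009  2.956]
```

View pics/w3.png

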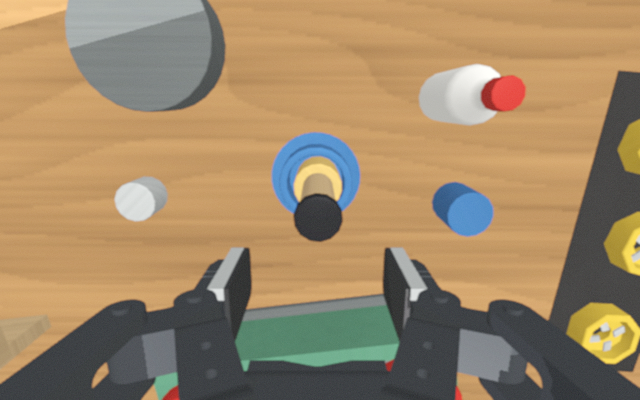

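The drift stands upright with its knob at (318,217), in the blue holder at (316,173). Gripping the handle.

```bash
python3 -m handwheel '{"deltas":[[0.3,0.04,0.005,0.6,0],[0.3,0,0,0.7,0],[0.3,0,0,0.7,0],[0.3,0,0,0.5,0],[0.3,0,0,0.3,0],[0.3,0,0,0.15,0],[0.3,0,0,0,0],[-1,0,0,0,0],[-1,0,0,0,0],[-1,0,0,0,0],[-1,0,0,0,0],[-1,0,0,0,0]]}' 110; python3 to.py 0.6143 0.094 0.340
```

```text
clock: 18.98
tcp_pos: [0.4439, 0.0144, 0.152]
orientation: [0.001, -0.001, 1.0, 0.0]
wrist_force: [-0.7, 1.7, 6.2]
finger_gap: 0.0232
grip_force: 99.8
t 18.975 tcp [0.4439 0.0144 0.152 ] yaw_y 90.14 tilt [0.0016 0.0005] F [-0.7  1.7  6.2] gap 0.0232 grip 99.8
units [-4.273  1.981 -4.693]
```

```bash
python3 -m handwheel '{"deltas":[[-1,0,0,-0.3,0],[-1,0,0,-0.7,0],[-1,0,0,-0.9,0],[-1,0,0,-0.9,0],[-1,0,0,-0.9,0],[-1,0,0,-0.9,0],[-1,-0.7,0.33,0,0],[-1,-0.71,0.33,0,0],[-1,-0.71,0.33,0,0],[-1,-0.71,0.33,0,0],[-1,-0.71,0.33,0,0],[-1,-0.71,0.33,0,0],[-1,0,0,0,0],[-1,0,0,0,0],[-1,0,0,0,0]]}'; python3 to.py 0.6143 0.094 0.312
python3 - <<'E'
from meas import *
c=cam("scene"); save(c,"s3"); P=cloud(c)
cv2.imwrite("pics/s3c.png",cv2.resize(c["frame"][100:280,220:460,::-1],None,fx=3,fy=3))
E
```

```text
clock: 20.85
tcp_pos: [0.6125, 0.0935, 0.3354]
orientation: [-0.0, -0.001, 1.0, -0.0]
wrist_force: [0.1, 0.1, -2.7]
finger_gap: 0.023
grip_force: 101.7
t 20.85 tcp [0.6125 0.0935 0.3354] yaw_y 90.11 tilt [-0.0003 -0.0001] F [ 0.1  0.1 -2.7] gap 0.023 grip 101.7
units [-0.046  0.013  0.586]
```

View pics/s3c.png

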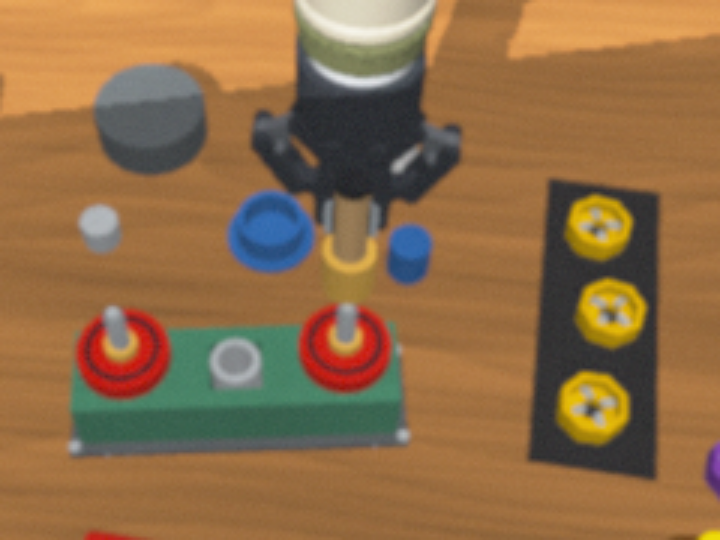

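The drift hangs upright (crop 350,250) right above arbor B (345,320) and the holder is empty. Now tapping.

```bash
python3 -m handwheel '{"deltas":[[-1,-0.045,0.012,0.2,0],[-1,0,0,0.2,0],[-1,0,0,0.15,0],[-1,0,0,0,0],[-1,0,0,0,0],[-1,0,0,0.12,0],[-1,0,0,0.12,0],[-1,0,0,-0.04,0]]}'; python3 to.py 0.6143 0.094 0.298
```

```text
clock: 21.9
tcp_pos: [0.6151, 0.0943, 0.3053]
orientation: [0.0, -0.001, 1.0, 0.0]
wrist_force: [0.6, 0.6, -3.2]
finger_gap: 0.0228
grip_force: 102.5
t 21.9 tcp [0.6151 0.0943 0.3053] yaw_y 90.13 tilt [0.0006 0.0001] F [ 0.6  0.6 -3.2] gap 0.0228 grip 102.5
units [ 0.02  -0.008  0.183]
```

```bash
python3 -m handwheel '{"deltas":[[-1,0,0,0.1,0],[-1,0,0,0,0]]}'|grep -E "tcp|force"; python3 -m handwheel '{"deltas":[[-1,0,0,-0.1,0],[-1,0,0,0.18,0],[-1,0,0,0,0]]}'|grep -E "tcp|force"
```

```text
tcp_pos: [0.6154, 0.0943, 0.3024]
wrist_force: [-0.6, 0.7, 3.7]
grip_force: 102.5
tcp_pos: [0.6155, 0.0943, 0.299]
wrist_force: [-0.8, -0.1, 4.1]
grip_force: 103.0
```

```bash
python3 -m handwheel '{"deltas":[[-1,0,0,-0.1,0],[-1,0,0,0.16,0],[-1,0,0,0,0]]}'|grep -E "tcp|force"; python3 -m handwheel '{"deltas":[[-1,0,0,0.05,0],[-1,0,0,0,0]]}'|grep -E "tcp|force"
```

```text
tcp_pos: [0.6158, 0.0944, 0.2975]
wrist_force: [-1.6, 0.9, 10.1]
grip_force: 103.4
tcp_pos: [0.616, 0.0944, 0.2974]
wrist_force: [-3.0, -0.1, 17.8]
grip_force: 103.3
```

```bash
python3 -m handwheel '{"deltas":[[-1,0,0,0.1,0],[-1,0,0,0,0]]}'|grep -E "tcp|force";  python3 -m handwheel '{"deltas":[[-1,0,0,-0.4,0],[-1,0,0,-0.6,0],[-1,0,0,-0.2,0],[-1,0,0,0,0]]}'|grep -E "tcp|force"
python3 - <<'E'
from meas import *
for n in ["wrist","scene"]:
  c=cam(n)
  h=cv2.cvtColor(c["frame"],cv2.COLOR_RGB2HSV).astype(int); H,S=h[...,0],h[...,1]
  for o in blobs(c,((H<8)|(H>172))&(S>150),.085,.125,100): print(n,*o)
E
python3 to.py 0.6371 -0.0836 0.335
```

```text
tcp_pos: [0.6164, 0.0945, 0.2972]
wrist_force: [-6.3, 0.9, 32.3]
grip_force: 104.7
tcp_pos: [0.6153, 0.0943, 0.3369]
wrist_force: [-1.3, -0.5, -2.8]
grip_force: 101.9
wrist 1537 [317. 164.] [0.6132 0.0944] 0.0371 [0.5995 0.0942 0.0957] [0.0941 0.0958 0.0972]
wrist 1303 [317. 170.] [0.6145 0.0943] 0.0267 [0.6049 0.0943 0.096 ] [0.0948 0.096  0.0972]
wrist 2501 [126. 200.] [ 0.6366 -0.083 ] 0.038 [ 0.6304 -0.0723  0.1037] [0.0935 0.1053 0.1068]
wrist 1599 [117. 206.] [ 0.6372 -0.0834] 0.0269 [ 0.635  -0.0798  0.1058] [0.1047 0.1058 0.1069]
scene 563 [261. 219.] [ 0.6389 -0.0824] 0.0383 [ 0.6465 -0.0795  0.1053] [0.0956 0.1063 0.1089]
scene 522 [334. 218.] [0.6155 0.0947] 0.0383 [0.6235 0.095  0.0963] [0.0898 0.0968 0.0993]
scene 646 [131. 280.] [ 0.8194 -0.3395] 0.0315 [ 0.8207 -0.3376  0.1005] [0.0964 0.1009 0.1034]
t 24.0 tcp [0.6148 0.0943 0.3359] yaw_y 90.13 tilt [-0.0023  0.    ] F [-1.4  0.1 -2.7] gap 0.0232 grip 101.9
units [-0.547 -4.448  0.022]
```

Socket 1's wheel top fell to 0.096, so it's locked flush. Now arbor A.

```bash
python3 -m handwheel '{"deltas":[[-1,-0.09,-0.74,0,0],[-1,-0.09,-0.74,0,0],[-1,-0.09,-0.74,0,0],[-1,-0.09,-0.74,0,0],[-1,-0.09,-0.74,0,0],[-1,-0.08,-0.74,0,0],[-1,0,0,0,0],[-1,0,0,0.25,0],[-1,0,0,0.2,0],[-1,0,0,0.1,0],[-1,0,0,0,0]]}'; python3 to.py 0.6371 -0.0836 0.2972
```

```text
clock: 25.38
tcp_pos: [0.6364, -0.0826, 0.3149]
orientation: [-0.0, -0.002, 1.0, 0.0]
wrist_force: [0.0, 0.3, -3.3]
finger_gap: 0.023
grip_force: 101.8
t 25.375 tcp [ 0.6364 -0.0826  0.3149] yaw_y 90.18 tilt [-0.0009  0.0003] F [ 0.   0.3 -3.3] gap 0.023 grip 101.8
units [-0.017 -0.026  0.443]
```

```bash
python3 -m handwheel '{"deltas":[[-1,-0.01,-0.02,0.15,0],[-1,0,0,0.13,0],[-1,0,0,-0.1,0],[-1,0,0,0.2,0],[-1,0,0,-0.1,0],[-1,0,0,0.18,0],[-1,0,0,0,0]]}'|grep -E "tcp|force"; python3 -m handwheel '{"deltas":[[-1,0,0,-0.1,0],[-1,0,0,0.16,0],[-1,0,0,0,0]]}'|grep -E "tcp|force"
```

```text
tcp_pos: [0.6375, -0.0842, 0.2987]
wrist_force: [-0.9, -0.2, 4.5]
grip_force: 103.5
tcp_pos: [0.6377, -0.0843, 0.2975]
wrist_force: [-1.8, 0.1, 12.5]
grip_force: 104.1
```

```bash
python3 -m handwheel '{"deltas":[[-1,0,0,0.14,0],[-1,0,0,0,0]]}'|grep -E "tcp|force";  python3 -m handwheel '{"deltas":[[-1,0,0,-0.4,0],[-1,0,0,-0.7,0],[-1,0,0,-0.2,0],[-1,0,0,0,0]]}'|grep -E "tcp|force"
python3 - <<'E'
from meas import *
for n in ["wrist","scene"]:
  c=cam(n)
  h=cv2.cvtColor(c["frame"],cv2.COLOR_RGB2HSV).astype(int); H,S,V=h[...,0],h[...,1],h[...,2]
  for o in blobs(c,((H<8)|(H>172))&(S>150),.085,.125,100): print(n,*o)
  if n=="scene":
    cv2.imwrite("pics/s4.png",c["frame"][...,::-1])
    for o in blobs(c,(H>95)&(H<125)&(S>120),.02,.06,60): print(*o)
  # drift in hand: brass/wood pixels
  P=cloud(c); m=(H>12)&(H<30)&(S>80)&(P[...,2]>.18)&(P[...,2]<.24)&(abs(P[...,0]-.637)<.05)&(abs(P[...,1]+.084)<.05)
  p=P[m]; 
  if len(p)>30: print(n,"drift",len(p),p.min(0).round(4),p.max(0).round(4),p.mean(0).round(4))
E
python3 to.py 0.4447 0.0130 0.335
```

```text
tcp_pos: [0.6381, -0.0842, 0.2971]
wrist_force: [-8.0, 1.2, 33.9]
grip_force: 105.5
tcp_pos: [0.6373, -0.0841, 0.3403]
wrist_force: [0.6, -0.4, -2.9]
grip_force: 102.6
wrist 2359 [509. 151.] [0.614  0.0936] 0.0382 [0.6105 0.0839 0.0949] [0.0884 0.0957 0.0971]
wrist 1658 [516. 154.] [0.6144 0.0942] 0.0269 [0.6128 0.0905 0.096 ] [0.0948 0.096  0.0973]
wrist 1518 [318. 165.] [ 0.6367 -0.0836] 0.0373 [ 0.6227 -0.0832  0.0957] [0.0941 0.0958 0.0971]
wrist 1272 [317. 171.] [ 0.6376 -0.0836] 0.0266 [ 0.6281 -0.0837  0.096 ] [0.0948 0.096  0.0972]
wrist 1792 [ 61. 343.] [ 0.8157 -0.3411] 0.0317 [ 0.8038 -0.3418  0.0985] [0.0899 0.0998 0.101 ]
wrist drift 2441 [ 0.6173 -0.1037  0.1963] [ 0.6424 -0.0645  0.24  ] [ 0.6246 -0.0842  0.2308]
scene 515 [334. 218.] [0.6161 0.0944] 0.0379 [0.6233 0.0949 0.0963] [0.0906 0.0968 0.0993]
scene 525 [261. 221.] [ 0.6396 -0.0825] 0.0376 [ 0.6461 -0.0797  0.0961] [0.0899 0.0967 0.0991]
scene 647 [131. 279.] [ 0.8194 -0.3394] 0.0312 [ 0.8206 -0.3376  0.1004] [0.0959 0.1007 0.1029]
197 [310. 174.] [0.4482 0.0127] 0.0316 [0.4508 0.0142 0.0292] [0.0213 0.0307 0.0348]
170 [356. 183.] [0.4727 0.1457] 0.0189 [0.4774 0.1454 0.0415] [0.0243 0.0451 0.0483]
129 [520. 221.] [0.5428 0.5795] 0.0531 [0.5556 0.5742 0.0411] [0.026  0.0431 0.0522]
scene drift 268 [ 0.6245 -0.1039  0.1965] [ 0.6585 -0.0645  0.24  ] [ 0.6495 -0.0789  0.2233]
t 27.475 tcp [ 0.6368 -0.084   0.3393] yaw_y 90.13 tilt [-0.0025  0.0008] F [ 0.3 -0.7 -3.3] gap 0.0234 grip 102.6
units [4.797 2.435 0.12 ]
```

Both sockets are locked (wheel tops at 0.096) and the drift is straight in the grip. Returning it.

```bash
python3 -m handwheel '{"deltas":[[-1,0.68,0.35,0,0],[-1,0.68,0.35,0,0],[-1,0.69,0.35,0,0],[-1,0.69,0.35,0,0],[-1,0.69,0.35,0,0],[-1,0.69,0.35,0,0],[-1,0.68,0.34,0,0],[-1,0,0,0.5,0],[-1,0,0,0.8,0],[-1,0,0,0.8,0],[-1,0,0,0.8,0],[-1,0,0,0.5,0],[-1,0,0,0,0],[-1,0,0,0,0]]}'; python3 to.py 0.4446 0.0130 0.1525
python3 - <<'E'
from meas import *
c=cam("wrist"); save(c,"w5")
h=cv2.cvtColor(c["frame"],cv2.COLOR_RGB2HSV).astype(int); H,S=h[...,0],h[...,1]
for o in blobs(c,(H>95)&(H<125)&(S>120),.027,.038,60): print(*o)
E
```

```text
clock: 29.22
tcp_pos: [0.445, 0.0131, 0.2054]
orientation: [0.0, -0.001, 1.0, 0.0]
wrist_force: [-0.3, 0.3, -3.4]
finger_gap: 0.0233
grip_force: 101.9
t 29.225 tcp [0.445  0.0131 0.2054] yaw_y 90.13 tilt [0.0001 0.0001] F [-0.3  0.3 -3.4] gap 0.0233 grip 101.9
units [ 0.009 -0.003  1.322]
1648 [316. 183.] [0.4447 0.013 ] 0.0319 [0.4312 0.0126 0.0317] [0.0298 0.0318 0.0331]
415 [484. 222.] [0.4645 0.1393] 0.0181 [0.4593 0.1319 0.0327] [0.0276 0.0328 0.0377]
```

```bash
python3 -m handwheel '{"deltas":[[-1,0,0,0.3,0],[-1,0,0,0.35,0],[-1,0,0,0.35,0],[-1,0,0,0.2,0],[-1,0,0,0.1,0],[-1,0,0,0,0],[-1,0,0,0,0]]}'; python3 to.py 0.4446 0.0130 0.1514
```

```text
clock: 30.15
tcp_pos: [0.4452, 0.0131, 0.1534]
orientation: [0.0, -0.001, 1.0, 0.0]
wrist_force: [-0.3, 0.1, -2.4]
finger_gap: 0.0234
grip_force: 102.2
t 30.15 tcp [0.4452 0.0131 0.1534] yaw_y 90.13 tilt [0.0007 0.    ] F [-0.3  0.1 -2.4] gap 0.0234 grip 102.2
units [ 0.014 -0.002  0.05 ]
```

```bash
python3 -m handwheel '{"deltas":[[-1,0,0,0.04,0],[-1,0,0,0,0],[-0.5,0,0,0,0],[0.2,0,0,0,0],[0.3,0,0,0,0],[0.3,0,0,0,0],[0.3,0,0,-0.4,0],[0.3,0,0,-0.9,0],[0.3,0,0,-0.9,0],[0.3,0,0,-0.9,0],[0.3,0,0,-0.3,0],[0.3,0,0,0,0]]}'
python3 - <<'E'
from meas import *
c=cam("wrist"); save(c,"w6")
h=cv2.cvtColor(c["frame"],cv2.COLOR_RGB2HSV).astype(int); H,S,V=h[...,0],h[...,1],h[...,2]
for o in blobs(c,c["depth"]>0,.126,.145,60): print(*o)
for n in ["top","scene"]:
  c=cam(n); save(c,n+"6")
  h=cv2.cvtColor(c["frame"],cv2.COLOR_RGB2HSV).astype(int); H,S,V=h[...,0],h[...,1],h[...,2]
  for o in blobs(c,(H>18)&(H<35)&(S>140)&(V>120),.015,.035,60): print(n,*o)
E
python3 to.py 0.607 0.3113 0.24
```

```text
clock: 31.65
tcp_pos: [0.4452, 0.0131, 0.2877]
orientation: [0.001, -0.001, 1.0, -0.0]
wrist_force: [0.1, -0.1, -0.1]
finger_gap: 0.0557
grip_force: 0.0
1595 [317. 209.] [0.445  0.0129] 0.015 [0.4439 0.013  0.1357] [0.1332 0.1359 0.1371]
top 173 [236. 193.] [0.6078 0.3106] 0.0296 [0.608  0.3118 0.0236] [0.0167 0.0238 0.0298]
top 169 [228. 229.] [0.5091 0.3313] 0.0304 [0.5096 0.3321 0.0236] [0.0166 0.024  0.0293]
top 183 [229. 264.] [0.4133 0.3237] 0.0294 [0.4131 0.3246 0.0234] [0.0157 0.0236 0.0295]
scene 195 [419. 174.] [0.4154 0.3238] 0.0302 [0.4164 0.3236 0.0227] [0.016  0.0236 0.027 ]
scene 204 [423. 202.] [0.5109 0.3313] 0.0297 [0.5111 0.3311 0.0229] [0.0162 0.0239 0.0271]
scene 230 [417. 234.] [0.609  0.3112] 0.0304 [0.6096 0.3111 0.0232] [0.016  0.024  0.0276]
t 31.8 tcp [0.4442 0.0132 0.286 ] yaw_y 90.13 tilt [-0.0025  0.0005] F [ 0.1 -0.4 -0.2] gap 0.0559 grip 0.0
units [-4.091  7.442  1.144]
```

View pics/top6.png

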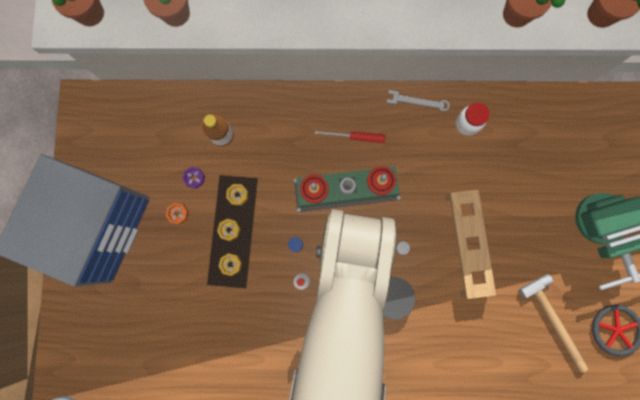

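The drift's in its holder, both arbors are seated (314,188) and (381,180). The nuts are at (236,193), (228,229), (229,264). The orange (176,213) and purple (194,177) rings off the mat are the look-alikes. Next I'll move above the far nut and confirm with a wrist crop.

```bash
python3 -m handwheel '{"deltas":[[0.5,-0.45,0.83,0,0],[1,-0.45,0.83,0,0],[1,-0.46,0.83,0,0],[1,-0.46,0.83,0,0],[1,-0.46,0.83,0,0],[1,-0.45,0.83,0.2,0],[1,-0.45,0.83,0.3,0],[1,-0.45,0.82,0.3,0],[1,-0.45,0.82,0.3,0],[1,0,0,0,0],[1,0,0,0,0]]}'
cat > nut.py <<'E'
import sys; from meas import *
c=cam("wrist"); h=cv2.cvtColor(c["frame"],cv2.COLOR_RGB2HSV).astype(int); H,S,V=h[...,0],h[...,1],h[...,2]
P=cloud(c); m=((H>18)&(H<35)&(S>140)&(V>90)&(P[...,2]>.0215)&(P[...,2]<.027)).astype(np.uint8)
n,l,s,ce=cv2.connectedComponentsWithStats(m)
for i in range(1,n):
    if s[i,4]<150: continue
    p=P[l==i][:,:2]; hull=cv2.convexHull(((p-p.mean(0))*1e4).astype(np.int32))[:,0]/1e4
    # support-width over directions: octagon narrowest across flats
    a=np.radians(np.arange(0,45,.5)); d=np.stack([np.cos(a),np.sin(a)],1)
    w=sum(np.ptp(hull@np.stack([np.cos(a+k),np.sin(a+k)]),axis=0) for k in np.arange(4)*np.pi/4)/4
    k=np.arange(-10,11); ws=np.array([w[(j+k)%90].mean() for j in range(90)])
    j=ws.argmin(); o,r=circ(p); print(s[i,4],ce[i].round(),"c",o.round(4),"r",round(r,4),"flat normal deg (mod45)",np.degrees(a[j]).round(1),"w",w.min().round(4),w.max().round(4))
if len(sys.argv)>1: cv2.imwrite("pics/"+sys.argv[1]+".png",cv2.resize(c["frame"][60:300,160:480,::-1],None,fx=2,fy=2))
E
python3 nut.py n1; python3 to.py 0.608 0.311 0.078
```

```text
clock: 33.17
tcp_pos: [0.6067, 0.3111, 0.242]
orientation: [-0.001, -0.001, 1.0, -0.001]
wrist_force: [0.1, -0.3, -0.0]
finger_gap: 0.0855
grip_force: 0.0
2084 [346.  60.] c [0.5089 0.3321] r 0.0302 flat normal deg (mod45) 29.0 w 0.0559 0.0598
1585 [319. 188.] c [0.6075 0.3119] r 0.0302 flat normal deg (mod45) 42.5 w 0.056 0.0595
t 33.225 tcp [0.6069 0.3107 0.2429] yaw_y 90.11 tilt [-0.0014 -0.0008] F [-0.5 -0.9  0.1] gap 0.0854 grip 0.0
units [-0.034  0.01   4.123]
```

View pics/n1.png

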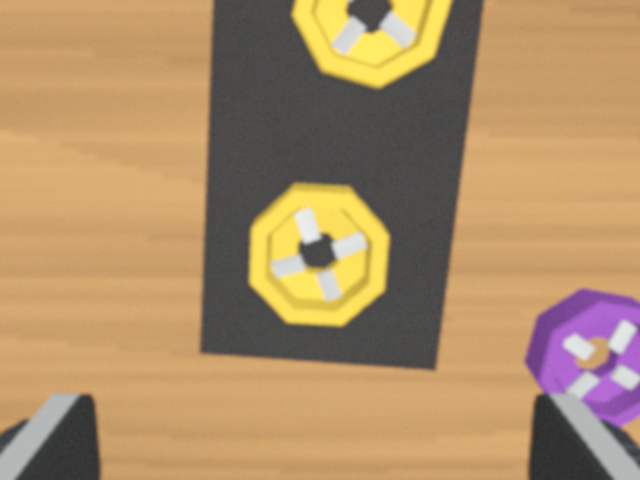

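The far nut (crop 318,250) is yellow and eight-sided, on the black mat. The purple look-alike (598,350) is well clear of the fingers. The flat normal is 87.5°, so roll +0.26.

```bash
python3 -m handwheel '{"deltas":[[1,-0.02,0.025,0.6,0.26],[1,0,0,0.8,0],[1,0,0,0.8,0],[1,0,0,0.8,0],[1,0,0,0.6,0],[1,0,0,0.35,0],[1,0,0,0.1,0],[1,0,0,0,0],[1,0,0,0,0]]}' 60; python3 to.py 0.6075 0.3119 0.077; python3 nut.py
```

```text
clock: 34.35
tcp_pos: [0.6089, 0.3128, 0.0828]
orientation: [0.001, 0.022, 1.0, 0.0]
wrist_force: [-1.4, 0.1, 0.5]
finger_gap: 0.0854
grip_force: 0.0
t 34.35 tcp [0.6089 0.3128 0.0828] yaw_y 87.53 tilt [0.0019 0.0008] F [-1.4  0.1  0.5] gap 0.0854 grip 0.0
units [ 0.034 -0.023  0.145]
5073 [362.  49.] c [0.512  0.3313] r 0.0292 flat normal deg (mod45) 31.5 w 0.0458 0.0477
6644 [316. 271.] c [0.6076 0.3122] r 0.0304 flat normal deg (mod45) 42.0 w 0.0563 0.0602
```

```bash
python3 -m handwheel '{"deltas":[[1,0.03,-0.02,0.1,0],[1,0,0,0.1,0],[1,0,0,0,0],[-1,0,0,0,0],[-1,0,0,0,0],[-1,0,0,0,0],[-1,0,0,0,0],[-1,0,0,0,0]]}' 60; python3 to.py 0.6143 0.0941 0.24
```

```text
clock: 35.4
tcp_pos: [0.6074, 0.3117, 0.0739]
orientation: [0.001, 0.022, 1.0, 0.0]
wrist_force: [1.2, -1.3, 2.1]
finger_gap: 0.0546
grip_force: 63.0
t 35.4 tcp [0.6074 0.3117 0.0739] yaw_y 87.52 tilt [0.001  0.0002] F [ 1.2 -1.3  2.1] gap 0.0546 grip 63.0
units [-0.413 -5.427 -4.152]
```

```bash
python3 -m handwheel '{"deltas":[[-1,0,0,-0.3,0],[-1,0,0,-0.7,0],[-1,0,0,-0.8,0],[-1,0,0,-0.8,0],[-1,0,0,-0.8,0],[-1,0,0,-0.8,0],[-1,-0.06,-0.77,0,0],[-1,-0.06,-0.78,0,0],[-1,-0.06,-0.78,0,0],[-1,-0.06,-0.78,0,0],[-1,-0.06,-0.78,0,0],[-1,-0.06,-0.78,0,0],[-1,-0.05,-0.76,0,0],[-1,0,0,0,0],[-1,0,0,0,0],[-1,0,0,0,0]]}'; python3 to.py 0.6143 0.0941 0.2255
python3 - <<'E'
from h import *
c=cam("wrist"); save(c,"w7")
E
```

```text
clock: 37.4
tcp_pos: [0.6138, 0.0951, 0.2416]
orientation: [-0.0, 0.021, 1.0, 0.0]
wrist_force: [0.2, 0.1, -1.3]
finger_gap: 0.0546
grip_force: 63.4
t 37.4 tcp [0.6138 0.0951 0.2416] yaw_y 87.61 tilt [-0.0001  0.0004] F [ 0.2  0.1 -1.3] gap 0.0546 grip 63.4
units [-0.013 -0.024  0.402]
```

View pics/w7.png

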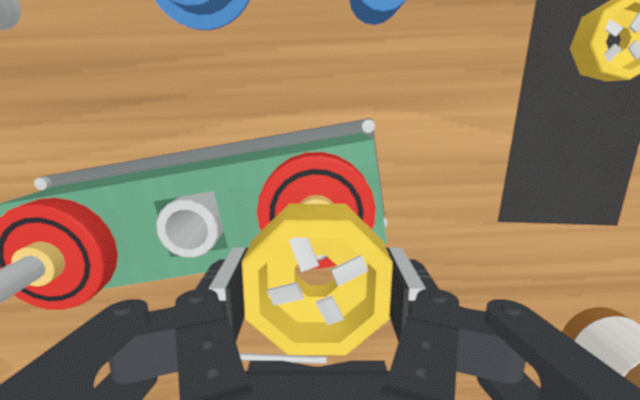

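The nut is held level at (317,280), its bore over the wheel of arbor B (315,195). Pressing it down.

```bash
python3 -m handwheel '{"deltas":[[-1,-0.013,-0.024,0.2,0],[-1,0,0,0.2,0],[-1,0,0,0.2,0],[-1,0,0,0.1,0],[-1,0,0,0,0]]}' 80|grep -E "tcp|force";python3 -m handwheel '{"deltas":[[-1,0,0,0.15,0],[-1,0,0,0.15,0],[-1,0,0,0.15,0],[-1,0,0,0,0]]}'|grep -E "tcp|force"; python3 to.py 0.6143 0.0941 0.1794
```

```text
tcp_pos: [0.6142, 0.093, 0.2129]
wrist_force: [0.7, 0.4, -0.6]
grip_force: 88.3
tcp_pos: [0.6142, 0.0932, 0.195]
wrist_force: [0.5, 1.4, -0.1]
grip_force: 88.8
t 38.575 tcp [0.6142 0.0932 0.195 ] yaw_y 87.54 tilt [-0.0004  0.0002] F [ 0.5  1.4 -0.1] gap 0.0542 grip 88.8
units [-0.001  0.023  0.391]
```

```bash
python3 -m handwheel '{"deltas":[[-1,0,0.02,0.12,0],[-1,0,0,0.12,0],[-1,0,0,0.1,0]]}'|grep -E "tcp|force";python3 -m handwheel '{"deltas":[[-1,0,0,0.08,0],[-1,0,0,0.06,0],[-1,0,0,0,0]]}'|grep -E "tcp|force"
```

```text
tcp_pos: [0.6145, 0.094, 0.1823]
wrist_force: [-2.6, 2.0, 6.2]
grip_force: 89.1
tcp_pos: [0.6144, 0.0941, 0.179]
wrist_force: [-6.8, 1.0, 17.5]
grip_force: 90.7
```

```bash
python3 -m handwheel '{"deltas":[[-1,0,0,0.06,0],[-1,0,0,0,0]]}'|grep -E "tcp|force";python3 -m handwheel '{"deltas":[[-1,0,0,-0.1,0],[-0.2,0,0,0,0],[0.6,0,0,0,0],[1,0,0,0,0],[1,0,0,0,0],[1,0,0,-0.4,0],[1,0,0,-0.8,0],[1,0,0,-0.8,0],[1,0,0,-0.3,0],[1,0,0,0,0]]}'|grep -E "tcp|force"
python3 - <<'E'
from meas import *
c=cam("wrist"); save(c,"w8")
h=cv2.cvtColor(c["frame"],cv2.COLOR_RGB2HSV).astype(int); H,S,V=h[...,0],h[...,1],h[...,2]
for o in blobs(c,(H>18)&(H<35)&(S>140)&(V>90),.11,.16,100)+blobs(c,((H<8)|(H>172))&(S>150),.085,.125,200): print(*o)
c=cam("top")
h=cv2.cvtColor(c["frame"],cv2.COLOR_RGB2HSV).astype(int); H,S,V=h[...,0],h[...,1],h[...,2]
for o in blobs(c,(H>18)&(H<35)&(S>140)&(V>120),.015,.035,60): print(*o)
E
python3 to.py 0.51 0.3318 0.24
```

```text
tcp_pos: [0.6145, 0.0941, 0.1788]
wrist_force: [-11.2, 1.0, 27.9]
grip_force: 92.1
tcp_pos: [0.615, 0.0939, 0.271]
wrist_force: [-0.3, -0.5, 0.4]
grip_force: 0.0
4893 [318. 210.] [0.6143 0.0943] 0.0304 [0.6131 0.0943 0.1246] [0.1163 0.1279 0.1299]
1911 [316. 169.] [0.6132 0.0943] 0.0374 [0.5923 0.0945 0.0955] [0.0932 0.0957 0.097 ]
3419 [ 89. 230.] [ 0.6373 -0.0826] 0.0381 [ 0.6304 -0.0724  0.0945] [0.0874 0.0956 0.0969]
2211 [ 79. 237.] [ 0.6372 -0.0835] 0.0271 [ 0.6348 -0.0798  0.096 ] [0.0949 0.0959 0.0971]
166 [227. 229.] [0.5091 0.3313] 0.0291 [0.5093 0.3324 0.0237] [0.0167 0.0243 0.0284]
173 [229. 264.] [0.4136 0.3233] 0.0292 [0.413  0.3239 0.0238] [0.0167 0.0244 0.0288]
t 40.925 tcp [0.6141 0.0938 0.2689] yaw_y 87.53 tilt [-0.0015  0.    ] F [-0.3 -0.3 -0.1] gap 0.0854 grip 0.0
units [2.854 5.831 0.725]
```

Nut 1 is home: its top is at 0.129, so the underside is 0.105 high, 35 mm above the arbor's origin. Now the middle nut on the mat.

```bash
python3 -m handwheel '{"deltas":[[1,0.41,0.83,0,0],[1,0.41,0.83,0,0],[1,0.41,0.83,0,0],[1,0.41,0.83,0,0],[1,0.41,0.83,0.2,0],[1,0.4,0.84,0.2,0],[1,0.4,0.84,0.3,0],[1,0,0,0,0],[1,0,0,0,0]]}'|grep tcp;  python3 nut.py n2; python3 to.py 0.509 0.332 0.074
```

```text
tcp_pos: [0.5103, 0.3314, 0.2409]
2087 [303.  61.] c [0.4136 0.3246] r 0.0301 flat normal deg (mod45) 31.5 w 0.0559 0.0596
1601 [318. 185.] c [0.5089 0.3317] r 0.0303 flat normal deg (mod45) 29.0 w 0.056 0.0599
701 [493. 227.] c [0.5529 0.4786] r 0.0284 flat normal deg (mod45) 35.5 w 0.0527 0.0559
t 42.1 tcp [0.5108 0.331  0.2414] yaw_y 87.49 tilt [-0.0007 -0.0007] F [-0.6 -0.1 -0.6] gap 0.085 grip 0.0
units [0.043 0.025 4.184]
```

View pics/n2.png

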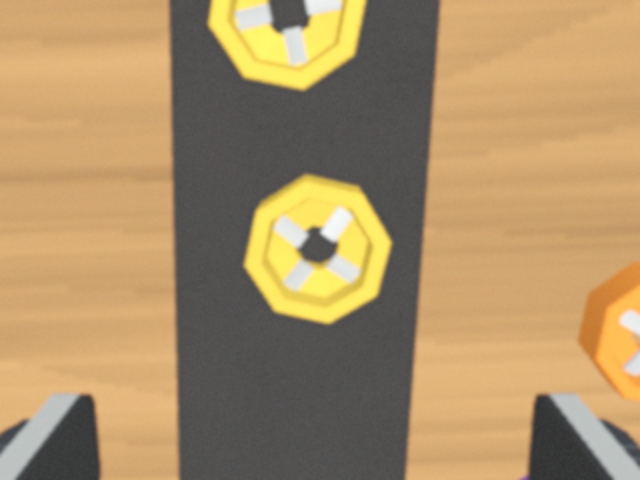

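The middle yellow nut is at (318,247) on the mat. The orange look-alike (620,340) is clear of the fingers. Its flat normal is 74°, so roll +1.35.

```bash
python3 -m handwheel '{"deltas":[[1,0.043,0.02,0.4,0],[1,0,0,0.6,0.7],[1,0,0,0.8,0.65],[1,0,0,0.8,0],[1,0,0,0.6,0],[1,0,0,0.5,0],[1,0,0,0.2,0],[1,0,0,0.1,0],[1,0,0,0,0],[1,0,0,0,0]]}' 60|grep tcp; python3 nut.py; python3 to.py 0.509 0.332 0.074
```

```text
tcp_pos: [0.5095, 0.3329, 0.0828]
6343 [215.  67.] c [0.4142 0.3247] r 0.03 flat normal deg (mod45) 30.5 w 0.0508 0.0542
6656 [315. 273.] c [0.5087 0.3323] r 0.0304 flat normal deg (mod45) 29.5 w 0.0566 0.0602
t 43.4 tcp [0.5094 0.3329 0.0828] yaw_y 74.03 tilt [0.0014 0.0007] F [ 0.6  0.3 -0.2] gap 0.0856 grip 0.0
units [ 0.004 -0.024  0.219]
```

```bash
python3 -m handwheel '{"deltas":[[1,0.01,-0.015,0.12,0],[1,0,0,0.1,0],[1,0,0,0,0],[-1,0,0,0,0],[-1,0,0,0,0],[-1,0,0,0,0],[-1,0,0,0,0],[-1,0,0,0,0],[-1,0,0,-0.3,0],[-1,0,0,-0.7,0],[-1,0,0,-0.8,0],[-1,0,0,-0.8,0],[-1,0,0,-0.8,0],[-1,0,0,-0.8,0],[-1,0,0,-0.2,0],[-1,0,0,0,0],[-1,0,0,0,0]]}' 60; python3 to.py 0.6373 -0.0835 0.25
```

```text
clock: 45.52
tcp_pos: [0.5077, 0.3318, 0.2474]
orientation: [-0.001, 0.139, 0.99, -0.001]
wrist_force: [-0.5, 0.4, -0.9]
finger_gap: 0.0545
grip_force: 63.4
t 45.525 tcp [0.5077 0.3318 0.2474] yaw_y 74.03 tilt [-0.0026 -0.0012] F [-0.5  0.4 -0.9] gap 0.0545 grip 63.4
units [-5.972 -9.09  -0.061]
```

```bash
python3 -m handwheel '{"deltas":[[-1,-0.498,-0.757,0,0],[-1,-0.498,-0.757,0,0],[-1,-0.498,-0.757,0,0],[-1,-0.498,-0.757,0,0],[-1,-0.498,-0.757,0,0],[-1,-0.498,-0.757,0,0],[-1,-0.498,-0.757,0,0],[-1,-0.498,-0.757,0,0],[-1,-0.498,-0.757,0,0],[-1,-0.498,-0.757,0,0],[-1,-0.498,-0.757,0,0],[-1,-0.498,-0.757,0,0],[-1,0,0,0,0],[-1,0,0,0,0],[-1,0,0,0,0]]}'|grep -E "force"; python3 to.py 0.6373 -0.0835 0.213
python3 - <<'E'
from h import *
c=cam("wrist"); save(c,"w9")
E
```

```text
wrist_force: [-0.2, 0.4, -0.7]
grip_force: 63.5
t 47.4 tcp [ 0.6378 -0.0818  0.2485] yaw_y 74.1 tilt [-0.0012  0.0006] F [-0.2  0.4 -0.7] gap 0.0547 grip 63.5
units [-0.002 -0.044  0.888]
```

View pics/w9.png

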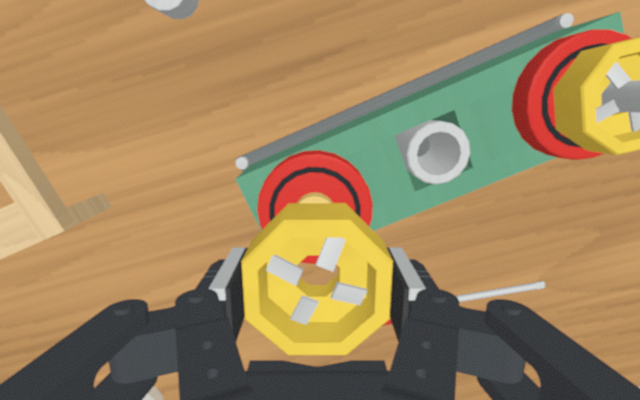

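The second nut is held level at (317,280) over arbor A (315,200); the first is seated at (605,100). Pressing down.

```bash
python3 -m handwheel '{"deltas":[[-1,-0.002,-0.04,0.25,0],[-1,0,0,0.25,0],[-1,0,0,0.25,0],[-1,0,0,0.12,0],[-1,0,0,0,0]]}' 80|grep -E "tcp|force";python3 -m handwheel '{"deltas":[[-1,0,0,0.15,0],[-1,0,0,0.15,0],[-1,0,0,0.15,0],[-1,0,0,0,0]]}'|grep -E "tcp|force"; python3 to.py 0.6373 -0.0835 0.1794
```

```text
tcp_pos: [0.6376, -0.0845, 0.2136]
wrist_force: [0.2, 0.8, 0.1]
grip_force: 88.3
tcp_pos: [0.6377, -0.0844, 0.1959]
wrist_force: [-0.4, 1.0, -1.6]
grip_force: 88.8
t 48.575 tcp [ 0.6377 -0.0844  0.1959] yaw_y 74.04 tilt [-0.0004  0.0003] F [-0.4  1.  -1.6] gap 0.0543 grip 88.8
units [0.016 0.018 0.412]
```

```bash
python3 -m handwheel '{"deltas":[[-1,0.01,0.015,0.12,0],[-1,0,0,0.12,0],[-1,0,0,0.1,0],[-1,0,0,0.1,0],[-1,0,0,0.06,0],[-1,0,0,0,0]]}'|grep -E "tcp|force"; python3 -m handwheel '{"deltas":[[-1,0,0,0.06,0],[-1,0,0,0,0]]}'|grep -E "tcp|force"
```

```text
tcp_pos: [0.6379, -0.0837, 0.1786]
wrist_force: [-4.8, 1.7, 13.2]
grip_force: 90.3
tcp_pos: [0.638, -0.0837, 0.1784]
wrist_force: [-8.1, 3.0, 24.0]
grip_force: 91.5
```

Bottomed out (24 N with no further travel). Releasing, backing off and checking everything.

```bash
python3 -m handwheel '{"deltas":[[-1,0,0,-0.1,0],[-0.2,0,0,0,0],[0.6,0,0,0,0],[1,0,0,0,0],[1,0,0,0,0],[1,0,0,-0.4,0],[1,0,0,-0.8,0],[1,0,0,-0.8,0],[1,0,0,-0.8,0],[1,0,0,0,0],[1,0,0,0,0]]}'|grep -E "tcp|force"
python3 - <<'E'
from meas import *
for n in ["wrist","scene"]:
  c=cam(n)
  h=cv2.cvtColor(c["frame"],cv2.COLOR_RGB2HSV).astype(int); H,S,V=h[...,0],h[...,1],h[...,2]
  for o in blobs(c,(H>18)&(H<35)&(S>140)&(V>90),.11,.16,100)+blobs(c,((H<8)|(H>172))&(S>150),.085,.105,200): print(n,*o)
  if n=="scene":
    for o in blobs(c,V>=0,.125,.145,40): print("tall",*o)
save(c,"final"); cv2.imwrite("pics/final.png",cv2.resize(c["frame"][80:320,200:480,::-1],None,fx=2.5,fy=2.5))
E
```

```text
tcp_pos: [0.6376, -0.0838, 0.2899]
wrist_force: [0.1, 0.4, -1.1]
grip_force: 0.0
wrist 5908 [572.  95.] [0.6144 0.094 ] 0.0307 [0.6126 0.0901 0.1242] [0.1143 0.1273 0.1299]
wrist 4186 [317. 204.] [ 0.6373 -0.0843] 0.0303 [ 0.6365 -0.0838  0.1245] [0.1162 0.1278 0.1298]
wrist 2818 [519.  93.] [0.6137 0.0928] 0.0377 [0.6063 0.0738 0.0946] [0.0874 0.0956 0.0971]
wrist 1654 [317. 167.] [ 0.637  -0.0833] 0.0374 [ 0.6173 -0.0778  0.0954] [0.0934 0.0956 0.0969]
scene 347 [334. 211.] [0.6152 0.0942] 0.0303 [0.6192 0.0936 0.1249] [0.1134 0.1272 0.1317]
scene 348 [259. 213.] [ 0.6387 -0.0846] 0.0307 [ 0.6425 -0.0831  0.1249] [0.1144 0.1271 0.1313]
scene 226 [458. 285.] [0.7833 0.3647] 0.0178 [0.7846 0.3615 0.1481] [0.131  0.1506 0.1531]
scene 229 [262. 226.] [ 0.6405 -0.0825] 0.0374 [ 0.6596 -0.0754  0.095 ] [0.0875 0.0961 0.0987]
scene 223 [334. 224.] [0.6178 0.0947] 0.0374 [0.6376 0.0955 0.0952] [0.0873 0.0961 0.0987]
scene 643 [131. 280.] [ 0.8197 -0.3398] 0.0319 [ 0.8208 -0.3376  0.1004] [0.0956 0.1008 0.1031]
tall 157 [ 49. 134.] [ 0.4866 -0.6977] 0.0737 [ 0.4632 -0.6715  0.1381] [0.1273 0.1396 0.1431]
tall 956 [569. 217.] [0.5244 0.7048] 0.1663 [0.5868 0.6377 0.1349] [0.1263 0.1339 0.1442]
tall 95 [308. 149.] [0.4465 0.0128] 0.0154 [0.4488 0.0128 0.1356] [0.1302 0.1362 0.1391]
tall 1192 [ 33. 161.] [ 0.5451 -0.6805] 0.0737 [ 0.5472 -0.6778  0.1301] [0.1268 0.1302 0.1327]
tall 205 [334. 209.] [0.6148 0.0935] 0.0302 [0.6164 0.0936 0.1294] [0.1264 0.1295 0.132 ]
tall 209 [258. 211.] [ 0.6388 -0.0849] 0.0306 [ 0.6399 -0.0836  0.1291] [0.1259 0.1294 0.1319]
tall 51 [453. 290.] [0.7838 0.3616] 0.0149 [0.7908 0.3559 0.1342] [0.1257 0.1352 0.143 ]
```

View pics/final.png

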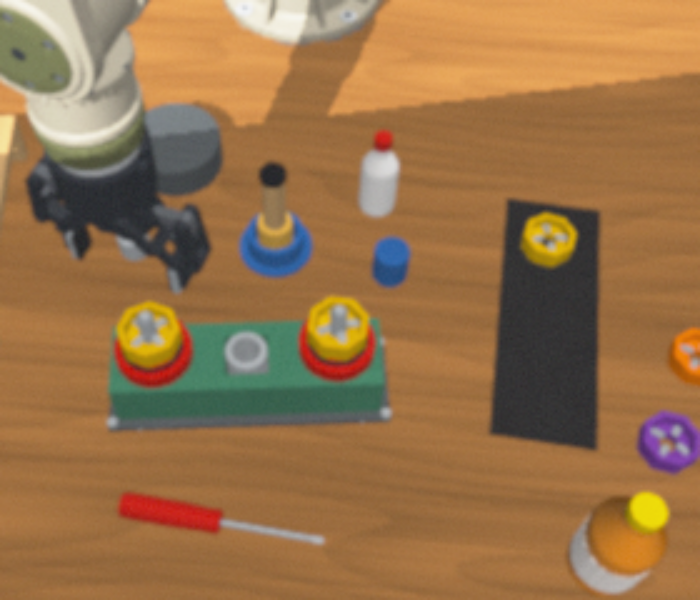

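The final view shows both arbors flush with level nuts (148,335) and (338,328), and the drift upright in its holder (273,210). The bystanders are where they were.

```bash
python3 -c "
from workcell import hand_in; print(hand_in())"
```

```text
the job is handed in; nothing more can be done
None
```

The job is done and handed in: both arbors present are locked flush in sockets 1 and 3, each has a yellow nut pressed down to its hub, the drift is back upright in its holder, and nothing else was moved.

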